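# Weigh out spacer rings on the sprung parts scale

### The job

Weigh out a set of the steel spacer rings for a vice: thread rings from the bench over the spindle of the sprung scale, one at a time, letting each come to rest down on the pan or on the ring below it, and stop as soon as the pan's rim has sunk to the brass mark or just past it. The spindle stands a little out of true, so feel for it: lower each ring gently without forcing it sideways, without pressing the pan far below the mark and without letting a ring fall down the spindle. Leave the rings you do not need, the plane, the screwdriver and the tin where they are.

Things in the scene. Friction and masses are not known exactly. Their poses are not given: they have to be found in the camera images.
- scale: fixed sprung parts scale; origin on the bench under the housing's centre, z up, x towards its two upright wooden rails. Foot 140 x 120 x 12 mm, grey housing 100 x 100 mm up to 58 mm, round steel pan 110 mm across and 5 mm thick above it, bearing an upright spindle 58 mm tall: a 16 mm thick shaft for 46 mm, then a 12 mm tall cone narrowing to 3 mm at the tip
- nominal (a point): point 140 mm above the scale's origin, fixed to the scale: where the centre of the pan's upper face (foot of the spindle) would be if the pan stood true and pan were 0. Pan and spindle really stand 5 mm off to the side of it, in a direction that differs each time and is not measured; they are stiff sideways, and the pan is lower by pan
- pan (a joint): how far the pan has sunk, m, positive downward, 0 to 0.070 (bottom stop). Spring 160 N/m: a 200 g ring sinks it about 12 mm; well damped (settles in 0.6 s). Empty it rests at about 0.010 to 0.021. The pan's rim is level with the brass mark at 0.040 and below it at larger values
- mark (a point): middle of the brass mark, a bar 46 mm long and 4 mm thick across the two rails beside the pan, 97.5 mm above the bench, 66 mm from the scale's origin along its x; the middle of the pan's rim (5 mm thick) is at this height when pan is 0.040
- rails (a point): middle of the top ends of the two wooden rails, each 6 x 16 mm, 26 mm apart between centres along the scale's y, standing 66 mm from the scale's origin along its x, 144 mm above the bench, black lines every 10 mm
- ring1: one of four alike plain steel spacer rings (like heavy thick washers): 50 mm outside diameter, 20 mm bore, 16 mm thick, about 200 g (each may be 10 % lighter or heavier), lying flat on the bench; origin at the centre of its underside
- ring2: one of four alike plain steel spacer rings (like heavy thick washers): 50 mm outside diameter, 20 mm bore, 16 mm thick, about 200 g (each may be 10 % lighter or heavier), lying flat on the bench; origin at the centre of its underside
- ring3: one of four alike plain steel spacer rings (like heavy thick washers): 50 mm outside diameter, 20 mm bore, 16 mm thick, about 200 g (each may be 10 % lighter or heavier), lying flat on the bench; origin at the centre of its underside
- ring4: one of four alike plain steel spacer rings (like heavy thick washers): 50 mm outside diameter, 20 mm bore, 16 mm thick, about 200 g (each may be 10 % lighter or heavier), lying flat on the bench; origin at the centre of its underside
- smoother: bystander: wooden smoothing plane 200 x 62 x 55 mm with iron and wedge up to about 115 mm, length along its x; origin at the centre of its underside
- screwdriver: bystander: screwdriver with a wooden handle, about 200 mm long, lying along its x; origin under its middle
- tin: bystander: open aluminium tin, 72 mm across, 80 mm tall; origin at the centre of its underside
Mind the look-alikes: they are no part of the job. Leave any black or orange look-alike of the ring4 alone.

How it is judged:
By the outcome, as a careful person would: the job done as asked, in the order asked, and still so for the second after the job is handed in, with the robot touching nothing.
It also fails if it takes over 72 s, if anything falls off the work surface, if the arm or the gripper's body presses on something with over 40 N, if the wrist force passes 120 N, or if a joint passes its speed limit or range.

### The arm

A 6-joint arm with a two-finger parallel gripper is mounted at the origin on the work surface. World frame = base frame: x ahead of the robot, y to its left, z up, the work surface at z = 0. Lengths are in m, angles in rad, forces in N, time in s.
With the tool pointing down it reaches from about 0.325 to 0.9 m from the base axis. Payload 6.1 kg.
Tool frame: the origin (TCP) lies at the very end of the fingers, on their centre line; the grasp point (between the pads) lies 19 mm behind it; z points along the fingers, y is the line along which they close (so a half turn about z gives the same grasp; the last joint's range is limited). The gripper opens to 87 mm and grips with 3 to 60 N. Pads are 19 mm wide; open, the fingers measure 117 mm over their backs; the gripper's body (75 mm by 190 mm) begins 51 mm behind the grasp point.
Start: joints at [1.033, 0.22, 1.526, -0, 1.395, -0.126], TCP at [0.25, 0.573, 0.223] pointing down, gripper open.
Joint ranges: [-2.98, 2.98], [-0.91, 2.08], [0.09, 2.57], [-1.24, 4.39], [0.2, 2.65], [-2.68, 2.68]. Speed limits (rad/s): [2.57, 2.57, 3.01, 3.14, 3.14, 3.14].

### API

Orientations are given as a rotation vector (axis times angle).
In Python, from bench import * gives the robot as it stands. Calls block until the motion is done:
- reach(position, orientation): joint-space move of the TCP to a pose.
- move_linear(position, ori=None, speed=0.15): straight line of the TCP; ori=None keeps the orientation; speed is the mean speed in m/s.
- goto_joints(angles): joint-space move.
- set_gripper(opening): opening from 0.0 (shut) to 1.0 (fully open); the grip force is fixed at half the most; returns when the fingers have stopped.
- dwell(seconds).
- ik(position, orientation): joint angles nearest the present ones, or None.
- capture(name): name is "scene" or "top"; returns (picture, depth): 400x640x3 uint8, red, green, blue; 400x640 float32, m along the optical axis (not along the pixel's ray), 0 where there is no reading.
- camera_model(name): a dict with "camera_matrix" (3x3 intrinsics, pixels), "origin" and "rotation" of the camera in the world. Camera axes: x right, y down, z forward; pixel columns grow to the right and rows downward; lengths in m; the calibration is good to about 2 mm. A picture is of the moment at which its call begins. camera_model takes no time and is no camera call.
A pose or a line that the arm cannot do raises IKError and nothing moves.
- job_done(): hands the job in; it is judged then, once.
Readings, each from a call of its own:
- read_clock(): time.
- read_q(): joint angles.
- read_joint_velocities(): joint speeds.
- read_joint_torque(): joint torques, N m.
- read_eef_pos(): TCP position.
- read_eef_rot(): TCP orientation.
- read_wrist_force(): force on the tool from outside, world axes, zero at the start.
- read_ft_torque(): the same for the moment, N m.
- read_finger_gap(): opening from 0.0 (shut) to 1.0 (fully open).
- read_finger_force(): force on a finger pad.
Only numpy, scipy, OpenCV 4.12 (cv2) and the standard library are available. Lean on these libraries where they do the work, as an engineer would, in place of code of your own. Each camera call takes 0.05 s, during which the arm holds its last target. There are 200 camera calls.

## Working session

There is one attempt and no reset: what is moved stays moved. The work goes in short steps, each a Python script; the robot and the scene stay as the last script left them, time stands still between calls to the robot, and variables do not carry over. Pictures are saved under pics/ and viewed, at most 10 in all, crops included, and the job is handed in when it is done.

```bash
ls; mkdir -p pics; python3 - <<'E'
from bench import *
import cv2,numpy as np
for n in("scene","top"):
    p,d=capture(n);cv2.imwrite(f"pics/{n}0.png",p[...,::-1]);np.save(n+"0",d);np.save(n+"0p",p)
    m=camera_model(n);print(n,m["camera_matrix"],m["origin"],m["rotation"])
print(read_clock(),read_eef_rot(),read_wrist_force())
E
```

```text
pics
scene [[399.35580828   0.         322.23147159]
 [  0.         399.35580828 200.3692788 ]
 [  0.           0.           1.        ]] [ 1.42071248 -0.01182232  0.88118935] [-1.70212195 -1.7443177   0.75652863]
top [[458.78882232   0.         314.62323468]
 [  0.         458.78882232 200.51176974]
 [  0.           0.           1.        ]] [0.41644422 0.00843186 1.29336209] [-2.18723716  2.12850234 -0.11898031]
0.1 [-6.42124005e-01 -3.07470392e+00  2.60287247e-03] [-1.11934797 -0.64170857 -0.40504033]
```

View pics/scene0.png

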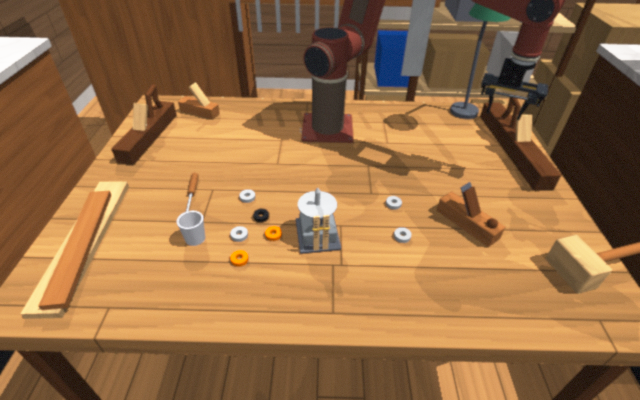

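View pics/top0.png

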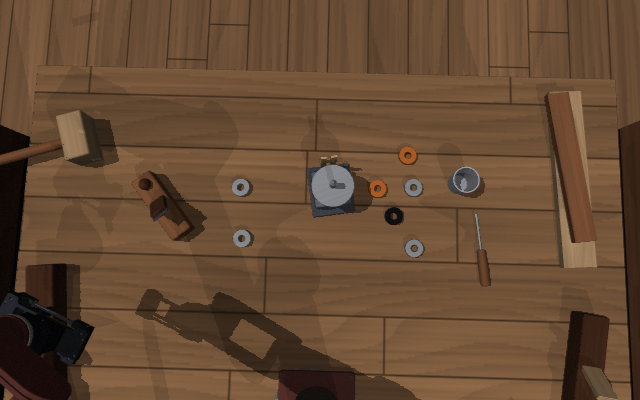

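The pictures show four grey rings (top view at px (241,187), (242,238), (413,187), (414,248)). The scale is at (332,187), with its rails toward +x, away from the robot. Next I measure these positions.

```bash
cat > h.py <<'E'
import numpy as np,cv2
from scipy.spatial.transform import Rotation as R
from bench import *
def cam(n):
    m=camera_model(n);r=np.array(m["rotation"]);r=R.from_rotvec(r).as_matrix() if r.ndim==1 else r
    return np.array(m["camera_matrix"]),np.array(m["origin"]),r
def cloud(n,d):
    K,o,r=cam(n);v,u=np.mgrid[:400,:640]
    c=np.stack([(u-K[0,2])/K[0,0],(v-K[1,2])/K[1,1],np.ones_like(d)],-1)*d[...,None]
    return c@r.T+o
def ray(n,uv):
    K,o,r=cam(n);d=r@np.array([(uv[0]-K[0,2])/K[0,0],(uv[1]-K[1,2])/K[1,1],1]);return o,d/np.linalg.norm(d)
def tri(a,b):
    (o1,d1),(o2,d2)=ray("top",a),ray("scene",b)
    t=np.linalg.lstsq(np.stack([d1,-d2],1),o2-o1,rcond=None)[0]
    p,q=o1+t[0]*d1,o2+t[1]*d2;return (p+q)/2,np.linalg.norm(p-q)
def proj(n,P):
    K,o,r=cam(n);c=K@(r.T@(np.array(P)-o));return c[:2]/c[2]
def plane(n,uv,z):
    o,d=ray(n,uv);return o+d*(z-o[2])/d[2]
E
python3 - <<'E'
from h import *
D={n:np.load(n+"0.npy") for n in("top","scene")};P={n:np.load(n+"0p.npy") for n in D}
C={n:cloud(n,D[n]) for n in D}
for uv in[(241,187),(242,238),(413,187),(414,248)]:
    X=plane("top",uv,.016);out=[]
    for n in D:
        c=C[n];s=P[n].max(2).astype(int)-P[n].min(2)
        m=(np.linalg.norm(c[...,:2]-X[:2],axis=2)<.04)&(c[...,2]>.010)&(c[...,2]<.024)&(s<45)
        v,u=np.nonzero(m)
        (e,ax,an)=cv2.fitEllipse(cv2.convexHull(np.stack([u,v],1).astype(np.int32)))
        out.append(e);print(n,len(u),np.round(e,1),np.round(ax,1),np.median(c[m][:,2]).round(4),plane(n,e,.016).round(4),end=" | ")
    p,g=tri(*out);print("tri",p.round(4),g.round(4))
c=C["top"];n=c[...,2]
X=plane("top",(332,187),.125)
for nme in D:
    c=C[nme];near=np.linalg.norm(c[...,:2]-X[:2],axis=2)<.1
    h=np.histogram(c[near][:,2],bins=np.arange(-.01,.21,.005));print(nme,[(round(b,3),a) for a,b in zip(*h) if a>5])
im=[cv2.resize(P["top"][140:230,280:390],None,fx=7,fy=6,interpolation=0)[:,:,::-1][:,:400*2],]
a=cv2.resize(P["top"][145:225,295:375],(400,400),interpolation=0);b=cv2.resize(P["scene"][180:260,280:360],(400,400),interpolation=0)
cv2.imwrite("pics/crop.png",np.hstack([a,b])[...,::-1])
E
```

```text
top 207 [240.3 186.9] [17.3 17.6] 0.0164 [0.5992 0.2294 0.016 ] | scene 153 [402.5 234. ] [13.1 16.6] 0.0156 [0.603  0.2289 0.016 ] | tri [0.5997 0.23   0.0125] 0.0001
top 211 [241.4 238. ] [17.6 17.8] 0.0161 [0.456  0.2197 0.016 ] | scene 125 [393.9 201.8] [11.5 15.1] 0.0155 [0.4612 0.22   0.016 ] | tri [0.4562 0.2208 0.0114] 0.0008
top 210 [412.9 187.3] [17.4 17.7] 0.0164 [ 0.6109 -0.2561  0.016 ] | scene 160 [238.9 232.9] [13.  16.8] 0.0157 [ 0.6148 -0.2553  0.016 ] | tri [ 0.6114 -0.2565  0.0124] 0.0005
top 217 [413.5 247.9] [17.7 17.9] 0.0157 [ 0.4416 -0.2582  0.016 ] | scene 125 [247.1 195. ] [11.3 15. ] 0.0158 [ 0.4456 -0.2576  0.016 ] | tri [ 0.4416 -0.2588  0.0125] 0.0003
top [(np.float64(-0.01), np.int64(31)), (np.float64(-0.005), np.int64(719)), (np.float64(0.0), np.int64(822)), (np.float64(0.005), np.int64(195)), (np.float64(0.01), np.int64(373)), (np.float64(0.015), np.int64(68)), (np.float64(0.02), np.int64(8)), (np.float64(0.03), np.int64(6)), (np.float64(0.035), np.int64(8)), (np.float64(0.045), np.int64(9)), (np.float64(0.05), np.int64(31)), (np.float64(0.055), np.in
[... 1107 characters left out ...]
 np.int64(17)), (np.float64(0.08), np.int64(14)), (np.float64(0.085), np.int64(16)), (np.float64(0.09), np.int64(7)), (np.float64(0.095), np.int64(27)), (np.float64(0.1), np.int64(29)), (np.float64(0.105), np.int64(17)), (np.float64(0.11), np.int64(18)), (np.float64(0.115), np.int64(23)), (np.float64(0.12), np.int64(672)), (np.float64(0.125), np.int64(90)), (np.float64(0.13), np.int64(27)), (np.float64(0.135), np.int64(24)), (np.float64(0.14), np.int64(31)), (np.float64(0.145), np.int64(14)), (np.float64(0.15), np.int64(8)), (np.float64(0.155), np.int64(9)), (np.float64(0.16), np.int64(7)), (np.float64(0.165), np.int64(10)), (np.float64(0.17), np.int64(11)), (np.float64(0.175), np.int64(7))]
```

View pics/crop.png

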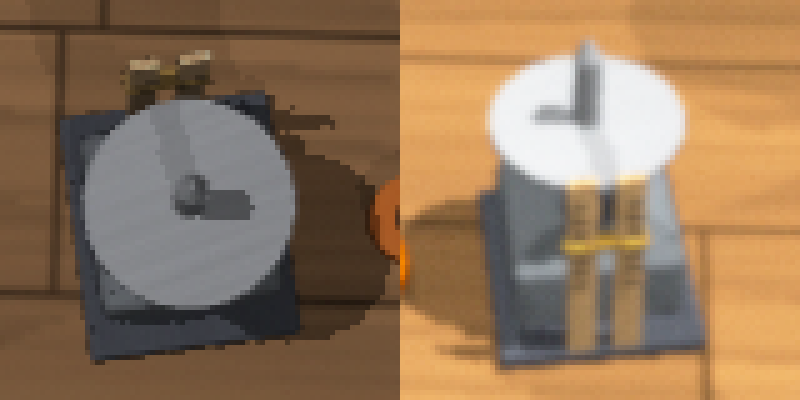

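The crop shows the pan centred near crop px (190,203) on the left with the spindle at (190,193), the rails at the top and the foot turned by about 7°. Now I measure the pan, spindle and yaw.

```bash
cat >> h.py <<'E'
def pan_measure(tag=None,X=(.60,-.02)):
    out={}
    for n in("top","scene"):
        p,d=capture(n);c=cloud(n,d);s=p.max(2).astype(int)-p.min(2)
        near=np.linalg.norm(c[...,:2]-X,axis=2)<.08
        m=near&(c[...,2]>.08)&(c[...,2]<.138)&(s<40)
        k=cv2.connectedComponentsWithStats(m.astype(np.uint8));i=1+np.argmax(k[2][1:,4]);m=k[1]==i
        q=c[m];q=q[np.abs(q[:,2]-np.median(q[:,2]))<.004]
        v,u=np.nonzero(m);e=cv2.fitEllipse(cv2.convexHull(np.stack([u,v],1).astype(np.int32)))
        z=np.median(q[:,2]);b=np.median(c[(c[...,2]<.008)&(np.linalg.norm(c[...,:2]-X,axis=2)<.15)][:,2])
        out[n]=(z,b,e[0],plane(n,e[0],z));
        print(n,"z",z.round(4),"bench",b.round(4),"ell",np.round(e[0],1),np.round(e[1],1),"ctr",out[n][3].round(4))
        if tag: cv2.imwrite(f"pics/{tag}_{n}.png",p[...,::-1])
    print("tri",*tri(out["top"][2],out["scene"][2]));return out
E
python3 - <<'E'
from h import *
o=pan_measure()
p=np.load("top0p.npy");c=cloud("top",np.load("top0.npy"));X=np.array([.6,-.02])
near=np.linalg.norm(c[...,:2]-X,axis=2)<.12
m=near&(c[...,2]>.148)&(c[...,2]<.2);v,u=np.nonzero(m);print("spindle",len(u),c[m].max(0),c[m].mean(0),u.mean(),v.mean())
m=near&(c[...,2]>.136)&(c[...,2]<.15)&(c[...,0]>.64);print("rails",c[m].mean(0),m.sum())
s=p.max(2).astype(int)-p.min(2)
m=near&(c[...,2]>.006)&(c[...,2]<.03)&(p[...,2]>=p[...,0]-3);q=c[m][:,:2]
r=cv2.minAreaRect((q*1000).astype(np.float32));print("foot",r)
for n in("top","scene"):print(n,[proj(n,(.6,-.02,.18)).round(1)])
s_=np.load("scene0p.npy").max(2)
print(s_[184:206,308:330])
print(p[178:192,326:342].max(2))
E
```

```text
top z 0.1233 bench 0.0003 ell [332.2 185.3] [41.8 42.3] ctr [ 0.5942 -0.026   0.1233]
scene z 0.1233 bench -0.0009 ell [317.  204.4] [27.3 38.5] ctr [ 0.5988 -0.0262  0.1233]
tri [ 0.59480718 -0.02622046  0.11958824] 0.0001874393016286556
spindle 41 [ 0.60029721 -0.01895232  0.18396351] [ 0.59305627 -0.02581481  0.17113182] 332.7317073170732 182.90243902439025
rails [ 0.66426448 -0.01421001  0.1435527 ] 33
foot ((599.0009155273438, -24.28508758544922), (138.72837829589844, 117.81748962402344), 9.241649627685547)
top [array([330.6, 179.5])]
scene [array([319.5, 189.3])]
[[210 211 208 209 210 209 209 212 213 217 214 216 217 215 215 213 213 208
  194 192 190 189]
 [221 221 221 219 221 222 220 222 223 221 222 222 223 222 222 222 222 216
  205 200 200 200]
 [222 221 222 222 222 222 222 222 221 220 222 222 223 222 223 224 221 219
  211 204 201 203]
 [220 221 222 221 221 221 220 219 214 213 218 221 221 220 222 220 222 221
  216 206 201 198]
 [221 223 221 222 221 220 219 212 193 193 212 219 222 219 223 220 223 220
  220 214 204 201]
 [222 224 222 224 225 224 218 196 172 178 204 215 220 223 2
[... 1761 characters left out ...]
  62  98 135 141 141 140 140]
 [143 141 139 127 113 109 108 119  74  62  98 137 141 140 140 139]
 [138 139 138 126 102 106 105  93  76  68  77  82  82  81  82  82]
 [140 139 140 110  97 104 100  89  79  73  93  83  81  81  80  81]
 [141 141 140 119  77  74  87  89  72  74  80  80  81  80  81  81]
 [143 143 142 118  75  64  59  56  56  59  79  81  81  81  82  82]
 [141 140 139 138 108  68  57  54  53  68  79  81  83  84  83  82]
 [138 139 138 138 138 117  99  97 135  91  83  82  83  81  81  81]
 [137 138 139 140 140 139 140 141 141 141 140 138 138 138 138 137]
 [140 140 140 141 143 143 141 140 140 139 139 139 139 138 140 139]
 [139 141 142 141 141 140 139 139 138 139 140 139 139 138 137 137]]
```

```bash
cat >> h.py <<'E'
YAW=np.radians(9.0);PAN=np.array([.5942,-.026])
RINGS=[(.5992,.2294),(.456,.2197),(.4416,-.2582),(.6109,-.2561)]
def ori(a):
    x=np.array([np.cos(a),np.sin(a),0]);z=np.array([0,0,-1.]);return R.from_matrix(np.stack([x,np.cross(z,x),z],1)).as_rotvec()
def best(a,p):
    c=[(abs(q[5]),b) for b in(a,a+np.pi) for q in[ik(p,ori(b))] if q is not None];return ori(min(c)[1])
def F(n=3): return np.mean([read_wrist_force() for _ in range(n)],0)
def pick(r):
    x,y=RINGS[r];o=best(YAW,(x,y,.08));o2=best(YAW+np.pi/2,(x,y,.08))
    reach((x,y,.08),o2);set_gripper(.76);move_linear((x,y,.003),speed=.12)
    set_gripper(.5);print("grip1",read_finger_gap(),read_eef_pos());set_gripper(.72)
    move_linear((x,y,.06),speed=.15);reach((x,y,.06),o);f0=F();move_linear((x,y,.003),speed=.12);set_gripper(.5)
    move_linear((x,y,.06),speed=.12);dwell(.2);f1=F()
    print("gap",read_finger_gap(),"ff",read_finger_force(),"df",(f1-f0).round(2),"q",np.round(read_q(),2));return o,f0,f1
E
python3 - <<'E'
from h import *
t=read_clock();print([read_wrist_force().round(3) for _ in range(3)],read_clock()-t)
o,f0,f1=pick(0)
x,y=RINGS[0]
move_linear((x,y,.27),speed=.25)
reach((*PAN,.25),best(YAW,(*PAN,.25)));dwell(.3)
print(f0,f1,F(),read_eef_pos(),read_clock())
p,d=capture("top");q,_=capture("scene")
a=cv2.resize(p[145:225,295:375],(400,400),interpolation=0);b=cv2.resize(q[140:220,280:360],(400,400),interpolation=0)
cv2.imwrite("pics/hover.png",np.hstack([a,b])[...,::-1])
E
```

```text
[array([ 0.798,  0.372, -0.023]), array([ 0.798,  0.372, -0.023]), array([ 0.798,  0.372, -0.023])] 0.0
grip1 0.5691064821189163 [0.5993352  0.22945244 0.00329995]
gap 0.5532613135638701 ff 29.999674680220778 df [ 0.9  -0.01 -1.45] q [ 0.24  0.42  1.61 -0.    1.12 -1.49]
[-1.02551129  0.23212789 -0.55194382] [-0.12378566  0.22513551 -1.99774802] [-0.46525161  0.3625768  -1.98369497] [ 0.5942515  -0.02583953  0.25005014] 12.0
```

View pics/hover.png

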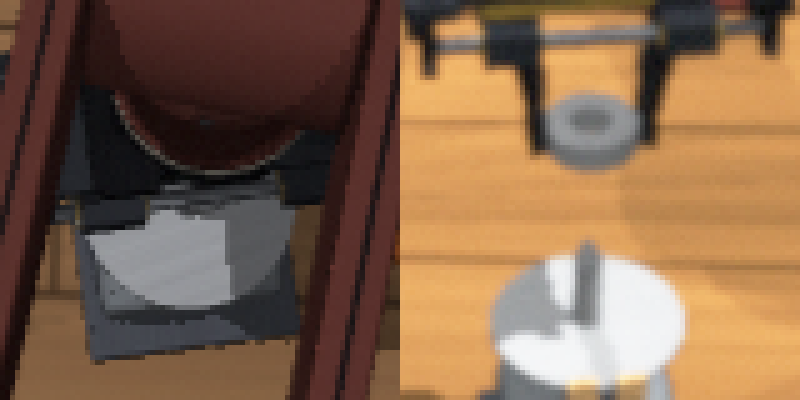

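The ring is held between the fingers (scene px about (318,164)) above the spindle tip (about (317.6,188)). Next I lower it, feeling for contact.

```bash
cat >> h.py <<'E'
def lower(xy,z0,z1,f0,step=.003,fz=1.2,fl=1.5,k=.0003,speed=.03):
    "lower from TCP z0 to z1; sidestep along lateral force; stop on vertical force rise"
    xy=np.array(xy,float);z=z0
    while z>z1:
        z=max(z-step,z1);move_linear((*xy,z),speed=speed);dwell(.05);d=F()-f0
        print("z",round(z,4),"xy",xy.round(4),"df",d.round(2),"act",np.round(read_eef_pos()-np.array([*xy,z]),4))
        l=np.hypot(*d[:2])
        if l>fl: xy=xy+np.clip(k*d[:2],-.001,.001);move_linear((*xy,z),speed=.02)
        if d[2]>fz: break
    return xy,z
E
python3 - <<'E'
from h import *
print("exp ring top",proj("scene",(*PAN,.263)),"tip",proj("scene",(*PAN,.181)))
f0=F();move_linear((*PAN,.192),speed=.1);dwell(.3);f0=F();print(f0)
xy,z=lower(PAN,.192,.165,f0);print(xy,z,read_clock())
E
```

```text
exp ring top [317.67929733 163.29503947] tip [317.36474806 187.61876986]
[-0.48922987 -0.14551744 -2.35751697]
z 0.189 xy [ 0.5942 -0.026 ] df [ 0.6  -0.19  0.53] act [-0.0002  0.     -0.0002]
z 0.186 xy [ 0.5942 -0.026 ] df [ 0.53 -0.82  1.39] act [-0.0001  0.     -0.0002]
[ 0.5942 -0.026 ] 0.186 13.7333
```

```bash
cat >> h.py <<'E'
def F(n=6):
    v=[]
    for _ in range(n): dwell(.03);v.append(read_wrist_force())
    return np.mean(v,0)
E
python3 - <<'E'
from h import *
v=[]
for _ in range(20): dwell(.02);v.append(read_wrist_force())
v=np.array(v);print(v.round(2)[::3],v.mean(0),v.std(0),read_clock())
f0=v.mean(0)
xy,z=lower(PAN,.186,.165,f0);print(xy,z,read_clock())
E
```

```text
[[-0.09 -1.19 -1.22]
 [ 0.87 -0.68 -2.02]
 [ 0.2   0.28 -2.06]
 [ 0.27  0.16 -1.22]
 [-0.03 -0.36 -2.72]
 [ 0.79  0.53 -2.54]
 [-0.22  0.31 -1.33]] [ 0.08280717 -0.02216072 -1.80747429] [0.54571079 0.44582025 0.54666016] 14.0667
z 0.183 xy [ 0.5942 -0.026 ] df [-0.11 -0.08  0.53] act [ 0. -0.  0.]
z 0.18 xy [ 0.5942 -0.026 ] df [ 0.18  0.2  -0.35] act [ 0.0001 -0.      0.0001]
z 0.177 xy [ 0.5942 -0.026 ] df [0.3  0.04 0.07] act [ 0.0001 -0.      0.0001]
z 0.174 xy [ 0.5942 -0.026 ] df [-0.47 -0.18 -0.12] act [ 0.0001 -0.      0.0001]
z 0.171 xy [ 0.5942 -0.026 ] df [ 0.05  0.01 -0.42] act [ 0.     -0.      0.0001]
z 0.168 xy [ 0.5942 -0.026 ] df [-0.31 -0.09  0.27] act [ 0.     -0.      0.0001]
z 0.165 xy [ 0.5942 -0.026 ] df [0.05 0.09 0.23] act [ 0.0001 -0.      0.0001]
[ 0.5942 -0.026 ] 0.165 17.5667
```

```bash
python3 - <<'E'
from h import *
f0=np.array([.08,-.02,-1.81])
xy,z=lower(PAN,.165,.130,f0,step=.006)
if z<.131:
    xy,z=lower(xy,z,.114,f0,step=.004,fz=2.3)
print(xy,z,read_clock(),F(10)-f0)
q,_=capture("scene");p,_=capture("top")
b=cv2.resize(q[160:260,270:370],(600,600),interpolation=0);cv2.imwrite("pics/on1.png",b[...,::-1])
E
```

```text
z 0.159 xy [ 0.5942 -0.026 ] df [ 0.09 -0.12 -0.26] act [ 0.0001 -0.      0.0001]
z 0.153 xy [ 0.5942 -0.026 ] df [-0.03  0.18 -0.05] act [ 0.0001 -0.      0.0001]
z 0.147 xy [ 0.5942 -0.026 ] df [-0.06  0.32  0.24] act [ 0.0001 -0.      0.0001]
z 0.141 xy [ 0.5942 -0.026 ] df [ 0.14 -0.32 -0.  ] act [ 0.0001 -0.      0.0002]
z 0.135 xy [ 0.5942 -0.026 ] df [ 0.21 -0.13  0.09] act [0.0001 0.     0.0001]
z 0.13 xy [ 0.5942 -0.026 ] df [-0.16 -0.01 -0.13] act [ 0.0001 -0.      0.0001]
z 0.126 xy [ 0.5942 -0.026 ] df [-0.3  -0.07 -0.13] act [ 0.     -0.      0.0001]
z 0.122 xy [ 0.5942 -0.026 ] df [-0.35  0.45  0.52] act [-0.0001  0.      0.    ]
z 0.118 xy [ 0.5942 -0.026 ] df [-0.    0.37  1.37] act [ 0.0001 -0.      0.0001]
z 0.114 xy [ 0.5942 -0.026 ] df [0.08 0.09 1.93] act [ 0.0001 -0.      0.0001]
[ 0.5942 -0.026 ] 0.114 23.2667 [ 0.14531527 -0.18518836  1.96288392]
```

View pics/on1.png

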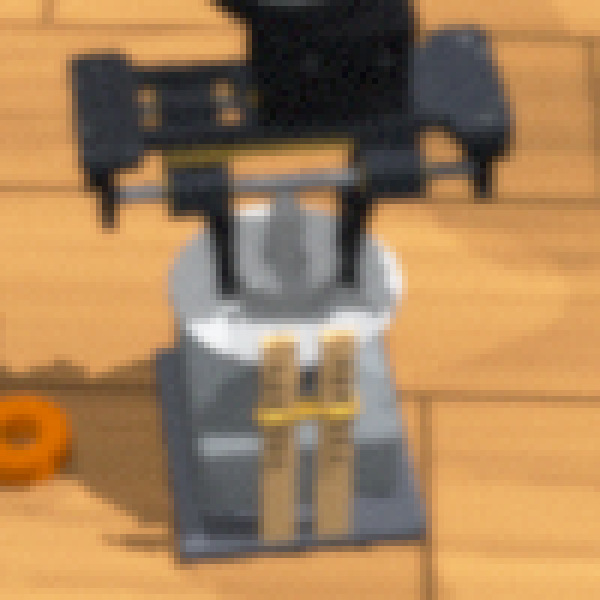

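Ring 1 is down on the pan around the spindle and fully supported. Releasing it and fetching the second.

```bash
python3 - <<'E'
from h import *
set_gripper(.70);move_linear((*PAN,.20),speed=.15)
x,y=RINGS[1];reach((x,y,.09),best(YAW+np.pi/2,(x,y,.08)))
o,f0,f1=pick(1);print(read_clock())
pan_measure("r1")
for n in("top",):
    pp,d=capture(n);c=cloud(n,d);m=(np.linalg.norm(c[...,:2]-PAN,axis=2)<.022)&(c[...,2]>.11)&(c[...,2]<.14);print("ring top z",np.median(c[m][:,2]))
move_linear((x,y,.22),speed=.25)
reach((*PAN,.185),o);dwell(.2);f0=F(10);print(f0,read_clock())
E
```

```text
grip1 0.5563328027384156 [0.45599825 0.21975897 0.00345408]
gap 0.5734860798932083 ff 29.999659373424947 df [ 0.31  0.48 -2.31] q [ 0.29  0.12  1.97  0.    1.05 -1.43]
32.9
top z 0.1121 bench 0.0002 ell [332.1 185.9] [41.4 41.9] ctr [ 0.5944 -0.0261  0.1121]
scene z 0.1119 bench -0.001 ell [317.3 207.7] [28.1 38.8] ctr [ 0.6002 -0.0253  0.1119]
tri [ 0.59516174 -0.02581016  0.10715609] 0.0009108687931836124
ring top z 0.12772897674544903
[-0.26902062  0.12794353 -2.28240974] 35.475
```

```bash
python3 - <<'E'
from h import *
f0=np.array([-.2,.1,-2.1])
xy,z=lower(PAN,.185,.134,f0,step=.0055,speed=.04)
if z<.135: xy,z=lower(xy,z,.1185,f0,step=.004,fz=2.4)
print(xy,z,read_clock(),F(10)-f0)
E
```

```text
z 0.1795 xy [ 0.5942 -0.026 ] df [0.17 0.21 0.58] act [ 0.0001 -0.0001  0.0001]
z 0.174 xy [ 0.5942 -0.026 ] df [ 0.24 -0.2   0.21] act [ 0.0001 -0.      0.0001]
z 0.1685 xy [ 0.5942 -0.026 ] df [ 0.25 -0.43  0.38] act [ 0.0001 -0.      0.0001]
z 0.163 xy [ 0.5942 -0.026 ] df [ 0.45 -0.15  0.15] act [ 0.0001 -0.      0.0001]
z 0.1575 xy [ 0.5942 -0.026 ] df [0.03 0.21 0.14] act [ 0.0001 -0.      0.0001]
z 0.152 xy [ 0.5942 -0.026 ] df [ 0.4  -0.22 -0.07] act [ 0.0001 -0.      0.0001]
z 0.1465 xy [ 0.5942 -0.026 ] df [ 0.39  0.13 -0.11] act [0.0001 0.     0.0001]
z 0.141 xy [ 0.5942 -0.026 ] df [0.39 0.06 0.12] act [ 0.0001 -0.      0.0001]
z 0.1355 xy [ 0.5942 -0.026 ] df [ 0.3  -0.09  0.02] act [ 0.0001 -0.      0.0001]
z 0.134 xy [ 0.5942 -0.026 ] df [ 0.1  -0.01  0.18] act [0. 0. 0.]
z 0.13 xy [ 0.5942 -0.026 ] df [ 0.38 -0.25  0.37] act [0. 0. 0.]
z 0.126 xy [ 0.5942 -0.026 ] df [0.09 0.13 1.07] act [-0.  0.  0.]
z 0.122 xy [ 0.5942 -0.026 ] df [ 0.65 -0.08  1.55] act [ 0.     -0.      0.0001]
z 0.1185 xy [ 0.5942 -0.026 ] df [ 0.48 -0.2   1.98] act [ 0.0001 -0.      0.0001]
[ 0.5942 -0.026 ] 0.1185 42.9 [ 0.56110563 -0.24248276  2.00802258]
```

```bash
python3 - <<'E'
from h import *
set_gripper(.70);move_linear((*PAN,.20),speed=.15)
x,y=RINGS[2];reach((x,y,.09),best(YAW+np.pi/2,(x,y,.08)))
print(read_clock())
pan_measure("r2")
ims=[]
for n in("top","scene"):
    v=[]
    for _ in range(4):
        pp,d=capture(n);c=cloud(n,d);r=np.linalg.norm(c[...,:2]-PAN,axis=2)
        f=lambda m:np.round(np.mean(c[m][:,2]),4)
        v.append((f((r>.03)&(r<.05)&(np.abs(c[...,2]-.10)<.008)),f((r<.022)&(r>.012)&(abs(c[...,2]-.132)<.008)),f((c[...,0]>.64)&(r<.09)&(abs(c[...,2]-.144)<.005))))
    print(n,np.mean(v,0));ims.append(pp)
b=cv2.resize(ims[1][170:260,270:370],(800,600),interpolation=2);cv2.imwrite("pics/on2.png",b[...,::-1])
print(read_clock())
E
```

```text
45.625
top z 0.0991 bench 0.0003 ell [331.9 186.7] [41.1 41.5] ctr [ 0.5943 -0.0261  0.0991]
scene z 0.0992 bench -0.001 ell [317.  210.6] [27.7 38. ] ctr [ 0.5986 -0.0262  0.0992]
tri [ 0.59480069 -0.02624382  0.09560018] 4.6543999468384755e-05
top [0.09905  0.13095  0.143575]
scene [0.09895  0.131025 0.1428  ]
46.125
```

View pics/on2.png

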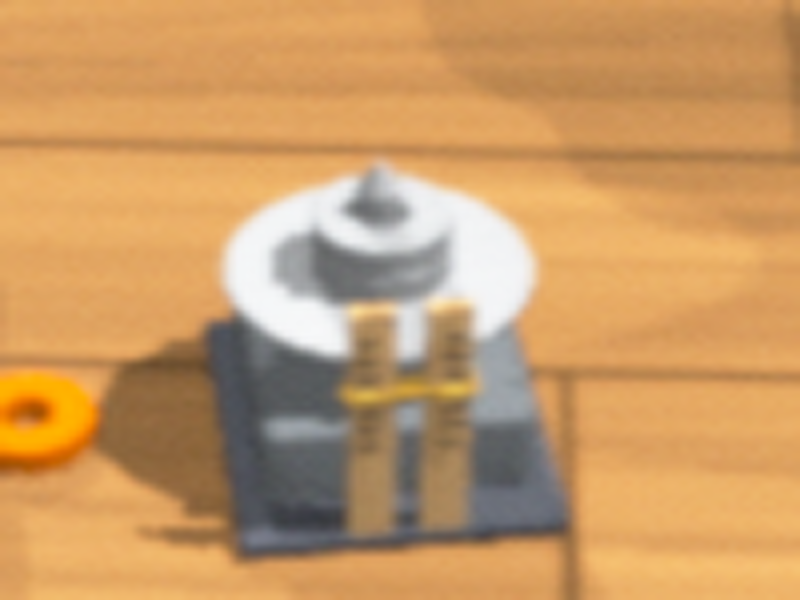

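Both rings are stacked on the spindle, and the pan reads about 0.041, close to the mark. I'll check the depth calibration against known heights on the scale.

```bash
python3 - <<'E'
from h import *
er=lambda m:cv2.erode(m.astype(np.uint8),np.ones((3,3)))>0
s0=np.array([.599,-.0245]);ca,sa=np.cos(YAW),np.sin(YAW)
for n in("top","scene"):
    L=[capture(n) for _ in range(8)];d=np.mean([l[1] for l in L],0);p=L[0][0].astype(int);c=cloud(n,d)
    r=np.linalg.norm(c[...,:2]-PAN,axis=2);q=c[...,:2]-s0;sx=q@[ca,sa];sy=q@[-sa,ca];z=c[...,2];sat=p.max(2)-p.min(2)
    def rep(k,m,t,e=True):
        m=er(m) if e else m
        if m.sum(): print(n,k,m.sum(),"bias mm",round(1e3*(np.median(z[m])-t),2),round(1e3*(z[m].mean()-t),2))
    rep("pan vs .1",(r>.03)&(r<.052)&(abs(z-.1)<.006),.1)
    rep("ringtop vs .132",(r<.024)&(r>.010)&(abs(z-.132)<.006),.132)
    rep("housing",(abs(sx)<.05)&(abs(sy)<.05)&(abs(z-.058)<.006),.058)
    rep("foot",(abs(sx)<.07)&(abs(sy)<.06)&(abs(z-.012)<.005)&(p[...,2]>=p[...,0]-3),.012)
    rep("rails",(abs(sx-.066)<.012)&(abs(sy)<.025)&(abs(z-.144)<.004),.144,False)
    rep("mark",(abs(sx-.068)<.012)&(abs(sy)<.025)&(abs(z-.0985)<.004)&(p[...,0]-p[...,2]>90),.0985,False)
    rep("bench",(r>.09)&(r<.14)&(abs(z)<.006),0)
    for k in(2,3):rep(f"ring{k}",(np.linalg.norm(c[...,:2]-RINGS[k],axis=2)<.024)&(abs(z-.016)<.005)&(sat<45),.016)
E
```

```text
top pan vs .1 392 bias mm -0.93 -0.96
top ringtop vs .132 90 bias mm -1.08 -1.13
top housing 10 bias mm 0.07 -0.24
top foot 158 bias mm 0.17 0.11
top rails 31 bias mm 0.11 -0.12
top bench 2493 bias mm 0.22 0.22
top ring2 31 bias mm 0.21 0.15
top ring3 68 bias mm 0.25 0.27
scene pan vs .1 134 bias mm -1.0 -1.02
scene ringtop vs .132 18 bias mm -1.03 -1.18
scene housing 105 bias mm 0.03 -0.13
scene foot 89 bias mm 0.02 0.05
scene rails 26 bias mm -0.25 -0.58
scene mark 38 bias mm 1.43 1.11
scene bench 1321 bias mm 0.13 0.12
scene ring2 27 bias mm 0.17 0.25
scene ring3 38 bias mm -0.05 0.11
```

Both cameras put the pan at 0.041, with depth bias mostly under 0.3 mm on known heights. The rim is about 1 mm past the mark, so I'm handing in.

```bash
python3 -c "
from bench import *
print(read_clock(),job_done())"
```

```text
the job is handed in; nothing more can be done
46.925 None
```

I threaded two rings onto the spindle, which sank the pan's rim about 1 mm past the brass mark (pan reads about 0.041), and handed the job in at 46.9 s with the other two rings, the plane, the screwdriver and the tin left alone.

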